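Clear the lantern painter's bench

ROBOT

A 6-joint arm with a two-finger parallel gripper is mounted at the origin on the work surface. World frame = base frame: x ahead of the robot, y to its left, z up, the work surface at z = 0. Lengths are in mm, angles in rad, forces in N, time in s.
With the tool pointing down it reaches from about 275 to 750 mm from the base axis. Payload 10.2 kg.
Tool frame: the origin (TCP) lies on the centre line of the jaws, within the pads' length; the fingertips stand 19 mm ahead of it and the grasp point (between the pads) is the TCP; z points along the fingers, y is the line along which they close (so a half turn about z gives the same grasp; the last joint's range is limited). The gripper opens to 85 mm and grips with 20 to 120 N. Pads are 22 mm wide; open, the fingers measure 114 mm over their backs; the gripper's body (76 mm by 85 mm) begins 54 mm behind the grasp point. The pads swing forward as they close: fully open they stand 13 mm farther back than shut.
Start: joints at [-0.223, 0.313, 1.498, -0, 1.331, -0.223], TCP at [525.006, -0.014, 250.294] pointing down, gripper open.
Joint ranges: [-2.94, 2.94], [-0.97, 2.17], [0.19, 2.56], [-1.23, 4.37], [0.02, 3.11], [-2.88, 2.88]. Speed limits (rad/s): [2.39, 2.39, 3.01, 3.14, 3.14, 3.14].

INTERFACE

Orientations are given as a unit quaternion [w, x, y, z].
In Python, from rig import sense, capture, finish_job, regions_of, mark_of gives the robot as it stands.
- The arm moves only by the tool jog_arm, never from a script. Its argument "series" is text: rows parted by semicolons, each of 7 numbers parted by spaces: the shift along the tool's x, y, z in units of 0.4 m (1.0 is 0.4 m), then the turn, a rotation vector about the tool's x, y, z in units of pi/2 rad (1.0 is pi/2 rad), then the opening, from -1 (shut) to 1 (fully open). A call has 1 to 20 rows; each row is the pose to reach, as a shift and turn from the pose commanded when the call began, along the tool's axes at that moment; what a row does not reach only later rows make up. A row lasts 1/8 s, in which the tool goes at most 62.5 mm and 10.7 degrees, less where a joint would pass 70% of its speed; a pose out of reach is approached as far as the arm can. A call with a number of a shift or a turn outside -1 to 1 is refused whole. A call with a gripper value outside its range is refused whole. The fingers move at their own pace and stop on an object; "grip_force" is the grip in N (left out, the last holds). Time passes only in rows, so rows that repeat a pose let the fingers close. It gives the time, the measured TCP pose, the force, the opening and the grip force at its end, in the units of the state.
- sense(): the state, without advancing time (a new reading comes with each control period).
- capture(name): name is "scene" or "side" or "wrist"; returns a dict with "img" (384x512x3 uint8, red, green, blue), "intrinsics" (3x3 intrinsics, pixels), "dist_coeffs" ([k1, k2, p1, p2, k3] as OpenCV has them; the pictures are not rectified), "R" (3x3) and "t" (3): a world point X has camera coordinates R X + t. Camera axes: x right, y down, z forward; pixel columns grow to the right and rows downward; lengths in mm; the calibration is good to about 2 mm. A picture is of the moment at which its call begins. There is no depth.
- finish_job(): hands the job in; it is judged then, once.
Trained networks look in a picture, given as the dict that the camera call returned (one of the last four; its "shot" number tells which), for a name from the list of things; names that differ only in an ending like _2 or _b are one class to them, and where a whole thing is asked for, a point or a joint stands for the part that bears it (a point fixed in the world has none). Each returns a list of dicts, best first, with "confidence" (0 to 1); they miss things now and then, are a little off and sometimes report something else, mostly with a low value. They report only what shows in the picture. A call takes as long as a camera call. They do not tell look-alikes from the thing itself.
- regions_of(label, picture): "region" (384x512 bool, what is visible of it) and "point" ([row, column] in pixels, amid what is visible of it).
- mark_of(label, picture): "point" ([row, column] in pixels: a listed point, or the origin of a listed thing).
The state is a dict: "time_s": time; "joints": joint angles; "dq": joint speeds; "tau": joint torques, N m; "eef_pos": TCP position; "ee_rot": TCP orientation; "force": force on the tool from outside, world axes, zero at the start; "wrist_torque": the same for the moment, N m; "grip_width": opening from 0.0 (shut) to 1.0 (fully open); "grip_force": force on a finger pad.
Only numpy, scipy, OpenCV 4.12 (cv2) and the standard library are available. Lean on these libraries where they do the work, as an engineer would, in place of code of your own. Each camera call takes 0.05 s, during which the arm holds its last target. There are 200 camera calls.

TASK

Clear up the painting bench: stand the large jar in the wide bay of the jar tray and the small jar in its narrow bay, stand the large bottle in the large hole of the bottle block and the small bottle in its small hole, and lay the wide brush flat, same side up as it lies now, inside the long brush tray. Set each thing right down on the floor of its place, never tip over a jar or bottle, and leave the mug of brushes standing where it is.

Things in the scene. Friction and masses are not known exactly. Their poses are not given: they have to be found in the camera images.
- large_jar: larger of two squat round lidded paint jars, white with a flat black lid; loose, standing; 58 mm diameter (lid too), 64 mm high; origin at the centre of its underside, z up
- small_jar: smaller squat round lidded paint jar, white with a flat black lid; loose, standing; 44 mm diameter (lid too), 50 mm high; origin at the centre of its underside, z up
- large_bottle: larger of two white bottles with a pointed nozzle; loose, standing, rigid; 52 mm diameter straight-sided up to 80 mm, nozzle tip at 108 mm; origin at the centre of its underside, z up
- small_bottle: smaller white bottle with a pointed nozzle; loose, standing, rigid; 38 mm diameter straight-sided up to 64 mm, nozzle tip at 90 mm; origin at the centre of its underside, z up
- brush: wide flat brush, rigid, lying flat on the table; 150 mm long along its x, 12 mm thick; wooden handle 22 mm wide from x = -75 to +20 mm (grip it here), then a copper ferrule and dark head 50 mm wide to x = +75 mm; origin mid-length at the underside, z up; its centre of mass lies near its origin (x = +1 mm)
- jar_tray: plywood tray, fixed to the table, with two rectangular bays side by side along its y; 94 mm (x) by 159 mm (y), walls 5 mm thick and 22 mm high, floor 5 mm thick; origin at the centre of its underside, z up. Wide bay (84 by 80 mm inside) centred at y = -34.5 mm, narrow bay (84 by 64 mm) centred at y = +42.5 mm
- bottle_block: solid plywood block, fixed to the table, with two round blind holes along its y; 100 mm (x) by 190 mm (y), 34 mm high; holes 28 mm deep, their floor 6 mm above the table; origin at the centre of the underside, z up. Large hole (76 mm diameter) at y = -42 mm, small hole (62 mm) at y = +46 mm, both at x = 0
- brush_tray: long shallow undivided plywood tray, fixed to the table; 100 mm (x) by 210 mm (y), walls 5 mm thick and 18 mm high, floor 5 mm thick (inside 90 by 200 mm); origin at the centre of its underside, z up
- brush_mug: white mug holding a bunch of upright brushes, loose, standing at the robot's right (-y) side; 80 mm diameter, 95 mm high, brush tips up to about 190 mm high and within 45 mm of its axis; origin at the centre of its underside; to be left alone
- saucer: small white saucer standing among the things, fixed to the table; 64 mm diameter, 12 mm high; origin at the centre of its underside; not part of the job
Things that resemble listed ones, but are neither listed nor needed, are in the scene too. What is shaped like the small_bottle but orange or red is not meant.

How it is judged:
By the outcome, as a careful person would: the job done as asked, in the order asked, and still so for the second after the job is handed in, with the robot touching nothing.
It also fails if it takes over 125 s, if anything falls off the work surface, if the arm or the gripper's body presses on something with over 40 N, if the wrist force passes 120 N, or if a joint passes its speed limit or range.

## Working session

There is one attempt and no reset: what is moved stays moved. The work goes in short steps, Python scripts to look and compute and a tool call to move; the robot and the scene stay as the last step left them, time stands still between calls to the robot, and variables do not carry over. Pictures are saved under pics/ and viewed, at most 14 in all, crops included, and the job is handed in when it is done.

Besides the shell and the picture viewer there is one more tool, called by a JSON object that holds its "name" and its "arguments", one argument or row to a line. jog_arm: Moves the arm, as the interface text tells. Shifts and turns lie within -1 to 1; 1 stands for 0.4 m of shift or pi/2 rad of turn. Its arguments: {"type":"object","properties":{"series":{"type":"string"},"grip_force":{"type":"number"}},"required":["series"]}

```bash
ls; mkdir -p pics; cat > h.py <<'E'
import numpy as np, cv2
from rig import sense, capture, finish_job, regions_of, mark_of
def ray(c,rc):
    p=np.array([[[rc[1],rc[0]]]],float)
    K=np.array(c["intrinsics"],float);d=np.array(c["dist_coeffs"],float)
    u=cv2.undistortPoints(p,K,d)[0,0]
    R=np.array(c["R"]);t=np.array(c["t"])
    return -R.T@t, R.T@np.array([u[0],u[1],1])
def at_z(c,rc,z):
    o,v=ray(c,rc); return o+v*(z-o[2])/v[2]
def proj(c,X):
    X=np.atleast_2d(np.array(X,float))
    r,_=cv2.Rodrigues(np.array(c["R"],float))
    p,_=cv2.projectPoints(X,r,np.array(c["t"],float),np.array(c["intrinsics"],float),np.array(c["dist_coeffs"],float))
    return p[:,0,::-1]
def save(c,n): cv2.imwrite(f"pics/{n}.png",cv2.cvtColor(c["img"],cv2.COLOR_RGB2BGR))
E
python3 - <<'E'
from h import *
print({k:v for k,v in sense().items() if k in("eef_pos","ee_rot","grip_width","time_s")})
for n in("scene","side"):
    c=capture(n); save(c,n)
    print(n,(-np.array(c["R"]).T@np.array(c["t"])).round())
    for l in("large_jar","small_jar","large_bottle","small_bottle","brush","jar_tray","bottle_block","brush_tray","brush_mug","saucer"):
        for d in mark_of(l,c)[:4]:
            print(l,round(d["confidence"],2),np.round(d["point"]),at_z(c,d["point"],0).round(0)[:2])
E
```

```text
pics
{'time_s': 0.0, 'eef_pos': array([5.24764344e+02, 3.45617201e-02, 2.49738261e+02]), 'ee_rot': array([-5.50766317e-04,  7.07099267e-01,  7.07113995e-01, -3.49901404e-04]), 'grip_width': 1.0026773239156537}
scene [1085. -291.  831.]
large_jar 0.67 [126. 373.] [362. 323.]
large_jar 0.36 [184. 215.] [ 442. -210.]
small_jar 0.67 [178. 267.] [466. -66.]
large_bottle 0.87 [173. 312.] [484.  66.]
small_bottle 0.85 [148. 346.] [424. 201.]
small_bottle 0.73 [210.  99.] [ 437. -524.]
small_bottle 0.56 [126. 342.] [333. 228.]
small_bottle 0.41 [183. 263.] [477. -79.]
brush 0.64 [171. 172.] [ 363. -317.]
jar_tray 0.79 [229. 310.] [654. -12.]
jar_tray 0.17 [146. 346.] [418. 203.]
jar_tray 0.17 [191. 389.] [605. 243.]
bottle_block 0.71 [190. 390.] [605. 247.]
brush_tray 0.92 [236. 208.] [ 598. -266.]
brush_mug 0.66 [170. 309.] [470.  61.]
brush_mug 0.64 [210. 102.] [ 442. -515.]
saucer 0.81 [183. 218.] [ 440. -202.]
side [  56. -753.  976.]
large_jar 0.65 [140. 142.] [365. 346.]
large_jar 0.35 [312. 312.] [ 444. -521.]
small_jar 0.8 [197. 228.] [477. -68.]
large_bottle 0.86 [173. 207.] [479.  65.]
small_bottle 0.74 [135. 173.] [476. 304.]
small_bottle 0.56 [164. 147.] [326. 222.]
small_bottle 0.48 [156. 175.] [427. 203.]
small_bottle 0.38 [166. 259.] [648. -11.]
brush 0.96 [274. 244.] [ 361. -329.]
jar_tray 0.96 [164. 261.] [658.  -8.]
bottle_block 0.55 [130. 208.] [599. 256.]
brush_tray 0.59 [216. 296.] [ 610. -257.]
brush_mug 0.68 [311. 314.] [ 451. -522.]
saucer 0.58 [237. 243.] [ 430. -226.]
```

```bash
python3 -c "
import cv2
for n,b in(('scene',(60,300,60,460)),('side',(80,360,60,430))):
    a=cv2.imread(f'pics/{n}.png')[b[0]:b[1],b[2]:b[3]];a=cv2.resize(a,None,fx=2,fy=2,interpolation=2);cv2.imwrite(f'pics/{n}c.png',a)"
```

```text
(no output)
```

View pics/scenec.png

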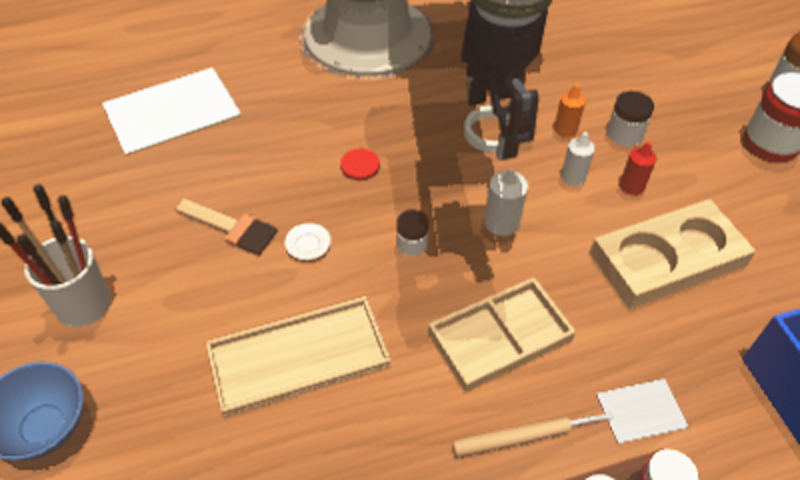

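View pics/sidec.png

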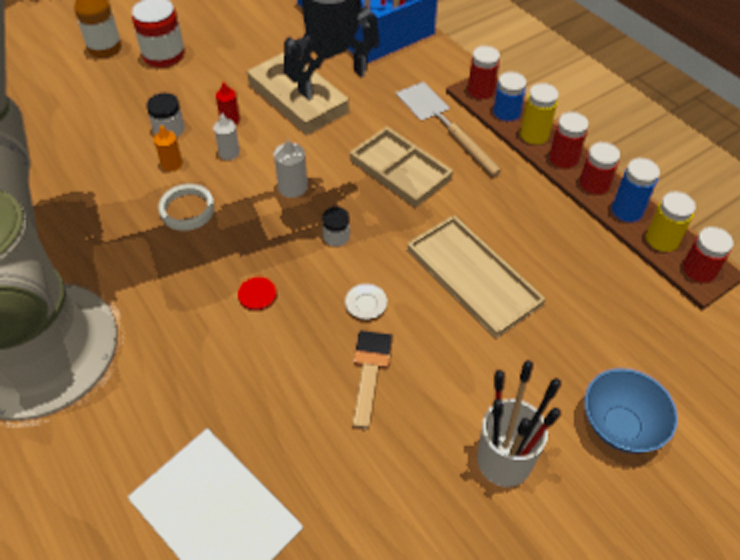

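The scene shows these choices (scene pixels as col,row; all seen once, no duplicates hidden):
- **large_jar:** (375,120). Could be confused with the red/white jar at the right edge (450,118) or the rack jars.
- **small_jar:** (266,176).
- **large_bottle:** (313,161).
- **small_bottle:** the white one at (349,140). Not orange at (345,115) or red at (379,145).
- **brush:** (172,172). Not the spatula at (345,270) or the mug brushes.

The mug stands at (98,200). The wide bay and the large hole are both on the left (-y) side.

Next I fit the poses by silhouette.

```bash
cat > fit.py <<'E'
from h import *
from scipy.optimize import minimize
a=np.linspace(0,2*np.pi,40,endpoint=False)
def ring(r,z): return np.c_[r*np.cos(a),r*np.sin(a),0*a+z]
def box(x0,x1,y0,y1,z0,z1): return np.array([[x,y,z] for x in(x0,x1) for y in(y0,y1) for z in(z0,z1)],float)
def cyl(d,h): return [np.r_[ring(d/2,0),ring(d/2,h)]]
def bot(d,h,t): return cyl(d,h)+[np.r_[ring(d/2,h),ring(3,t)]]
M=dict(large_jar=cyl(58,64),small_jar=cyl(44,50),large_bottle=bot(52,80,108),small_bottle=bot(38,64,90),
 brush=[box(-75,20,-11,11,0,12),box(20,75,-25,25,0,12)],jar_tray=[box(-47,47,-79.5,79.5,0,22)],
 bottle_block=[box(-50,50,-95,95,0,34)],brush_tray=[box(-50,50,-105,105,0,18)],saucer=cyl(64,12),brush_mug=cyl(80,95))
S=8
def sil(l,c,p,z=0):
    x,y,w=p; R=np.array([[np.cos(w),-np.sin(w),0],[np.sin(w),np.cos(w),0],[0,0,1]])
    m=np.zeros((384*2,512*2),np.uint8)
    for P in M[l]:
        q=proj(c,P@R.T+[x,y,z])[:,::-1].astype(np.float32)
        h=cv2.convexHull(q)
        cv2.fillConvexPoly(m,np.round((h*2+.5)*S).astype(np.int32),255,shift=3)
    return m>0
def fit(l,views,p0,z=0):
    """views: list of (cam,region)"""
    T=[(c,cv2.resize(r.astype(np.uint8),None,fx=2,fy=2,interpolation=0)>0) for c,r in views]
    yawed=l in("brush","jar_tray","bottle_block","brush_tray")
    def f(q):
        p=(q[0],q[1],q[2]/100 if yawed else 0)
        s=0
        for c,t in T:
            m=sil(l,c,p,z); s+=1-(m&t).sum()/max(1,(m|t).sum())
        return s/len(T)
    best=None
    for w in (np.array([-.3,0,.3,.6]) if yawed and len(p0)==2 else [p0[2] if len(p0)>2 else 0]):
        q0=np.array([p0[0],p0[1],w*100])[:3 if yawed else 2]
        s=np.vstack([q0]+[q0+25*e for e in np.eye(len(q0))])
        r=minimize(f,q0,method="Nelder-Mead",options=dict(initial_simplex=s,xatol=.1,fatol=1e-4))
        if best is None or r.fun<best.fun: best=r
    return best.x.round(1),round(1-best.fun,3)
def pick(l,c,xy,z=0):
    P=proj(c,[xy[0],xy[1],z+20])[0]
    ds=[d for d in regions_of(l,c) if np.hypot(*(np.array(d["point"])-P))<25]
    return ds[0]["region"] if ds else None
E
python3 - <<'E'
from fit import *
G=dict(large_jar=(364,335),small_jar=(472,-67),large_bottle=(481,65),small_bottle=(426,202),brush=(362,-325,.6),jar_tray=(656,-10),bottle_block=(602,250),brush_tray=(604,-262),saucer=(435,-214),brush_mug=(446,-520))
C={n:capture(n) for n in("scene","side")}
for l,g in G.items():
    V=[(n,pick(l,C[n],g)) for n in C]
    V=[(C[n],r,n) for n,r in V if r is not None]
    for W in [V]+[[v] for v in V]:
        if W: print(l,[v[2] for v in W],*fit(l,[v[:2] for v in W],g))
# lookalikes
for rc in ((126,342),(163,378)): print("small look-alike",at_z(C["scene"],rc,0).round())
E
python3 -c "
import cv2
a=cv2.imread('pics/scene.png')[95:200,250:400];cv2.imwrite('pics/crop1.png',cv2.resize(a,None,fx=5,fy=5,interpolation=2))"
```

```text
large_jar ['scene'] [359.4 320.7] 0.89
large_jar ['scene'] [359.4 320.7] 0.89
small_jar ['scene', 'side'] [474.  -72.3] 0.917
small_jar ['scene'] [473.8 -72.4] 0.951
small_jar ['side'] [476.2 -70.8] 0.901
large_bottle ['scene', 'side'] [474.1  63.1] 0.9
large_bottle ['scene'] [472.4  64.2] 0.92
large_bottle ['side'] [475.3  65.1] 0.89
small_bottle ['scene', 'side'] [424.5 199.2] 0.861
small_bottle ['scene'] [422.3 200.8] 0.85
small_bottle ['side'] [424.7 199.9] 0.878
brush ['side'] [ 367.3 -319.2   80.4] 0.86
brush ['side'] [ 367.3 -319.2   80.4] 0.86
jar_tray ['scene', 'side'] [651.4 -11.   17. ] 0.958
jar_tray ['scene'] [650.  -11.3  18.4] 0.965
jar_tray ['side'] [652.3 -10.3  18.5] 0.966
bottle_block ['scene', 'side'] [603.2 258.8  10.2] 0.886
bottle_block ['scene'] [602.7 259.    9.4] 0.975
bottle_block ['side'] [603.6 256.3  10. ] 0.806
brush_tray ['scene', 'side'] [ 605.1 -263.9    3.8] 0.959
brush_tray ['scene'] [ 605.1 -263.8    3.8] 0.974
brush_tray ['side'] [ 607.5 -263.5    3.5] 0.954
saucer ['scene', 'side'] [ 437.2 -211. ] 0.726
saucer ['scene'] [ 424.1 -212.4] 0.686
saucer ['side'] [ 440.5 -208.1] 0.786
brush_mug ['scene', 'side'] [ 446.9 -516.8] 0.705
brush_mug ['scene'] [ 438.2 -519.4] 0.701
brush_mug ['side'] [ 452.4 -514. ] 0.779
small look-alike [333. 229.   0.]
small look-alike [505. 264.   0.]
```

View pics/crop1.png

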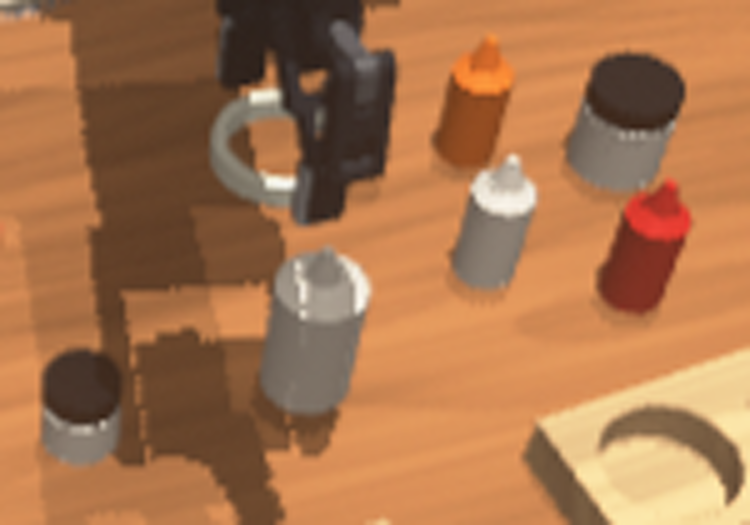

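The crop confirms the picks: black-lid jar top right (large), black-lid jar bottom left (small), large white bottle in the centre, and the small white bottle between the orange and red ones. I'll move over the large jar and check with the wrist camera.

{"name": "jog_arm", "arguments": {
  "series": "0.8 -0.4125 0 0 0 0 1;0.8 -0.4125 0 0 0 0 1;0.8 -0.4125 0 0 0 0 1;0.8 -0.4125 0 0 0 0 1;0.8 -0.4125 0 0 0 0 1;0.8 -0.4125 0 0 0 0 1;0.8 -0.4125 0 0 0 0 1;0.8 -0.4125 0 0 0 0 1;0.8 -0.4125 0 0 0 0 1",
  "grip_force": 40
}}

```text
time_s: 3.32
eef_pos: [360.6, 319.1, 250.3]
ee_rot: [0.0, 0.708, 0.707, -0.0]
force: [0.4, 0.3, 0.0]
grip_width: 0.999
grip_force: 0.0
```

```bash
cat > look.py <<'E'
import sys
from fit import *
# usage: look.py png label x y [yaw] [z] ...
def run(png,items,cams=("wrist","side","scene")):
    s=sense(); print("tcp",s["eef_pos"].round(1),"grip",round(s["grip_width"],2),"t",s["time_s"])
    C={n:capture(n) for n in cams}
    if png: save(C[cams[0]],png)
    for l,g,z in items:
        V=[(C[n],r,n) for n in C for r in [pick(l,C[n],g,z)] if r is not None]
        for W in ([V] if len(V)>1 else [])+[[v] for v in V]:
            print(l,[v[2] for v in W],*fit(l,[v[:2] for v in W],g,z))
    return C
E
python3 - <<'E'
from look import *
C=run("w1",[("large_jar",(360,321),0),("small_bottle",(424,200),0),("large_bottle",(474,64),0)])
c=C["wrist"]; print((-np.array(c["R"]).T@np.array(c["t"])).round(), [ (d["confidence"],d["point"]) for d in mark_of("large_jar",c)],proj(c,[360,321,0]))
E
```

```text
tcp [360.6 319.1 250.3] grip 1.0 t 3.325
large_jar ['wrist', 'side', 'scene'] [361.9 321.5] 0.857
large_jar ['wrist'] [361.7 322.1] 0.943
large_jar ['side'] [362.7 322.3] 0.782
large_jar ['scene'] [361.9 322. ] 0.851
small_bottle ['wrist', 'side', 'scene'] [423.9 200.6] 0.881
small_bottle ['wrist'] [423.1 202.6] 0.943
small_bottle ['side'] [425.  201.3] 0.846
small_bottle ['scene'] [422.1 200.8] 0.884
large_bottle ['wrist', 'side', 'scene'] [475.1  61.9] 0.709
large_bottle ['wrist'] [473.6  68.4] 0.317
large_bottle ['side'] [475.9  61.5] 0.924
large_bottle ['scene'] [472.2  63.6] 0.921
[361. 392. 374.] [(0.77, [160.6, 257.3])] [[160.81998875 255.64031179]]
```

View pics/w1.png

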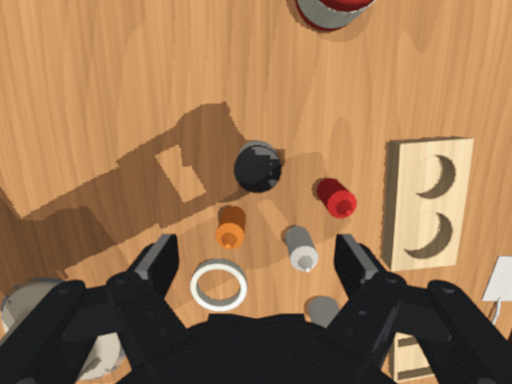

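The wrist picture shows the large jar at (258,165) with clear space around it. Orange is at (230,230), white at (300,248) and red at (338,200). The large hole is on the -y side of the block.

{"name": "jog_arm", "arguments": {
  "series": "0.007 0.0035 0.1 0 0 0 1;0.007 0.0035 0.25 0 0 0 1;0.007 0.0035 0.38 0 0 0 1;0.007 0.0035 0.46 0 0 0 1;0.007 0.0035 0.5 0 0 0 1;0.007 0.0035 0.51 0 0 0 1;0.007 0.0035 0.51 0 0 0 1;0.007 0.0035 0.51 0 0 0 -1;0.007 0.0035 0.51 0 0 0 -1;0.007 0.0035 0.51 0 0 0 -1;0.007 0.0035 0.51 0 0 0 -1;0.007 0.0035 0.51 0 0 0 -1;0.007 0.0035 0.51 0 0 0 -1;0.007 0.0035 0.51 0 0 0 -1",
  "grip_force": 40
}}

```text
time_s: 5.72
eef_pos: [361.8, 323.0, 47.3]
ee_rot: [0.0, 0.707, 0.707, 0.001]
force: [-1.7, -0.8, 6.1]
grip_width: 0.657
grip_force: 42.6
```

{"name": "jog_arm", "arguments": {
  "series": "0 0 -0.05 0 0 0 -1;0 0 -0.15 0 0 0 -1;0 0 -0.27 0 0 0 -1;0 0 -0.34 0 0 0 -1;-0.08 0.065 -0.34 0 0 0 -1;-0.18 0.145 -0.34 0 0 0 -1;-0.28 0.225 -0.34 0 0 0 -1;-0.38 0.305 -0.34 0 0 0 -1;-0.48 0.386 -0.34 0 0 0 -1;-0.58 0.466 -0.34 0 0 0 -1;-0.68 0.546 -0.34 0 0 0 -1;-0.78 0.627 -0.34 0 0 0 -1;-0.86 0.69 -0.34 0 0 0 -1;-0.92 0.739 -0.34 0 0 0 -1;-0.92 0.739 -0.34 0 0 0 -1;-0.92 0.739 -0.34 0 0 0 -1;-0.92 0.739 -0.34 0 0 0 -1"
}}

```text
time_s: 7.85
eef_pos: [656.6, -44.3, 182.5]
ee_rot: [-0.0, 0.707, 0.707, -0.0]
force: [0.3, -0.5, -2.1]
grip_width: 0.656
grip_force: 43.7
```

```bash
python3 - <<'E'
from look import *
C=run("w2",[("jar_tray",(652,-11,.18),0),("large_jar",(657,-45),136),("large_bottle",(475,63),0)])
c=C["wrist"]
for X in ([657.4,-45,5],[643.6,31,5]): print(proj(c,X).round())
E
```

```text
tcp [656.6 -44.3 182.5] grip 0.66 t 7.85
jar_tray ['wrist', 'side', 'scene'] [651.8 -10.   17.4] 0.894
jar_tray ['wrist'] [651.4  -8.9  17.8] 0.816
jar_tray ['side'] [650.9  -8.8  17.8] 0.937
jar_tray ['scene'] [651.  -10.6  17.1] 0.942
large_jar ['side', 'scene'] [655.4 -49. ] 0.634
large_jar ['side'] [657.2 -47.3] 0.709
large_jar ['scene'] [655.2 -50. ] 0.561
large_bottle ['wrist', 'side'] [475.3  65.5] 0.95
large_bottle ['wrist'] [475.   65.6] 0.97
large_bottle ['side'] [475.2  64.1] 0.94
[[175. 257.]]
[[107. 244.]]
```

View pics/w2.png

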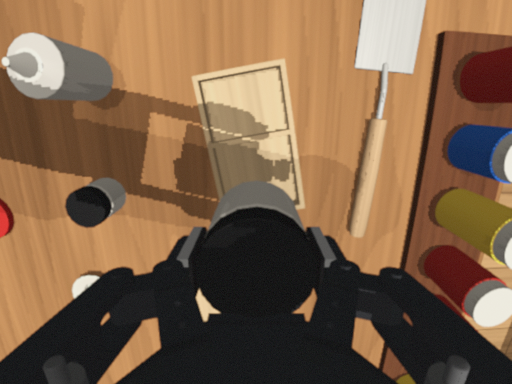

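The wrist view shows the jar held, the tray beneath it and the narrow bay at (243,103), which agrees with the fit.

{"name": "jog_arm", "arguments": {
  "series": "0 0 0.08 0 0 0 -1;0 0 0.18 0 0 0 -1;0 0 0.26 0 0 0 -1;0 0 0.3 0 0 0 -1;0 0 0.32 0 0 0 -1;0 0 0.327 0 0 0 -1;0 0 0.327 0 0 0 -1;0 0 0.327 0 0 0 -1;0 0 0.327 0 0 0 1;0 0 0.327 0 0 0 1;0 0 0.327 0 0 0 1;0 0 0.327 0 0 0 1;0 0 0.327 0 0 0 1"
}}

```text
time_s: 10.07
eef_pos: [657.0, -45.2, 51.5]
ee_rot: [0.0, 0.707, 0.707, 0.0]
force: [-0.2, -0.2, -0.6]
grip_width: 1.0
grip_force: 0.0
```

{"name": "jog_arm", "arguments": {
  "series": "0 0 -0.05 0 0 0 1;0 0 -0.15 0 0 0 1;0 0 -0.25 0 0 0 1;0 0 -0.33 0 0 0 1;-0.03 -0.2 -0.42 0 0 0 1;-0.06 -0.4 -0.42 0 0 0 1;-0.07 -0.4575 -0.42 0 0 0 1;-0.07 -0.4575 -0.42 0 0 0 1;-0.07 -0.4575 -0.42 0 0 0 1;-0.07 -0.4575 -0.42 0 0 0 1"
}}

```text
time_s: 11.32
eef_pos: [475.1, -73.3, 219.9]
ee_rot: [0.001, 0.707, 0.707, 0.0]
force: [-0.2, -0.3, 0.1]
grip_width: 0.996
grip_force: 0.0
```

```bash
python3 - <<'E'
from look import *
C=run("w3",[("small_jar",(474,-72),0),("large_jar",(657,-45),5),("large_bottle",(475,63),0)])
E
```

```text
tcp [475.1 -73.3 219.9] grip 1.0 t 11.325
small_jar ['wrist', 'side', 'scene'] [475.1 -71.9] 0.918
small_jar ['wrist'] [474.7 -71.1] 0.936
small_jar ['side'] [475.4 -72.1] 0.911
small_jar ['scene'] [473.5 -72.4] 0.947
large_jar ['wrist', 'side', 'scene'] [657.2 -46.9] 0.927
large_jar ['wrist'] [657.2 -46.3] 0.959
large_jar ['side'] [659. -47.] 0.946
large_jar ['scene'] [654.5 -48.2] 0.909
large_bottle ['wrist', 'side', 'scene'] [475.1  64.8] 0.925
large_bottle ['wrist'] [474.7  65.8] 0.958
large_bottle ['side'] [475.5  63.5] 0.904
large_bottle ['scene'] [473.8  64.3] 0.961
```

{"name": "jog_arm", "arguments": {
  "series": "0.004 0 0.1 0 0 0 1;0.004 0 0.24 0 0 0 1;0.004 0 0.36 0 0 0 1;0.004 0 0.42 0 0 0 1;0.004 0 0.445 0 0 0 1;0.004 0 0.45 0 0 0 1;0.004 0 0.45 0 0 0 1;0.004 0 0.45 0 0 0 -1;0.004 0 0.45 0 0 0 -1;0.004 0 0.45 0 0 0 -1;0.004 0 0.45 0 0 0 -1;0.004 0 0.45 0 0 0 -1;0.004 0 0.45 0 0 0 -1;0.004 0 0.45 0 0 0 -1;0.004 0 0.45 0 0 0 -1"
}}

```text
time_s: 13.8
eef_pos: [474.2, -71.7, 40.1]
ee_rot: [0.0, 0.707, 0.707, 0.0]
force: [-1.2, 0.9, 6.4]
grip_width: 0.495
grip_force: 40.5
```

{"name": "jog_arm", "arguments": {
  "series": "0 0 -0.06 0 0 0 -1;0 0 -0.17 0 0 0 -1;0 0 -0.28 0 0 0 -1;0.05 0.08 -0.3 0 0 0 -1;0.11 0.18 -0.3 0 0 0 -1;0.17 0.28 -0.3 0 0 0 -1;0.23 0.37 -0.3 0 0 0 -1;0.2585 0.4245 -0.3 0 0 0 -1;0.2585 0.4245 -0.3 0 0 0 -1;0.2585 0.4245 -0.3 0 0 0 -1;0.2585 0.4245 -0.2 0 0 0 -1;0.2585 0.4245 -0.1 0 0 0 -1;0.2585 0.4245 -0.04 0 0 0 -1;0.2585 0.4245 -0.02 0 0 0 -1;0.2585 0.4245 -0.0135 0 0 0 -1;0.2585 0.4245 -0.0135 0 0 0 -1;0.2585 0.4245 -0.0135 0 0 0 -1"
}}

```text
time_s: 15.92
eef_pos: [644.2, 31.7, 45.9]
ee_rot: [0.001, 0.707, 0.707, 0.0]
force: [0.6, 0.3, -0.6]
grip_width: 0.495
grip_force: 41.2
```

{"name": "jog_arm", "arguments": {
  "series": "0 0 0 0 0 0 1;0 0 0 0 0 0 1;0 0 0 0 0 0 1;0 0 0 0 0 0 1;0 0 0 0 0 0 1;0 0 0 0 0 0 1;0 0 -0.05 0 0 0 1;0 0 -0.15 0 0 0 1;0 0 -0.27 0 0 0 1;0 0 -0.4 0 0 0 1;0.03 -0.15 -0.46 0 0 0 1;0.06 -0.3 -0.46 0 0 0 1;0.08 -0.4225 -0.46 0 0 0 1;0.08 -0.4225 -0.46 0 0 0 1;0.08 -0.4225 -0.46 0 0 0 1;0.08 -0.4225 -0.46 0 0 0 1"
}}

```text
time_s: 17.92
eef_pos: [475.8, 63.5, 229.3]
ee_rot: [0.0, 0.707, 0.707, 0.0]
force: [0.1, -0.3, 0.2]
grip_width: 0.997
grip_force: 0.0
```

```bash
python3 - <<'E'
from look import *
C=run("w4",[("small_jar",(644,31),5),("large_jar",(657,-45),5),("large_bottle",(475,65),0),("bottle_block",(603,259,.1),0)])
E
```

```text
tcp [475.8  63.5 229.3] grip 1.0 t 17.925
small_jar ['wrist', 'side', 'scene'] [643.2  32.3] 0.872
small_jar ['wrist'] [643.2  33.2] 0.963
small_jar ['side'] [643.9  30.8] 0.777
small_jar ['scene'] [642.5  31. ] 0.938
large_jar ['wrist', 'side', 'scene'] [656.9 -47. ] 0.852
large_jar ['wrist'] [657.6 -45.2] 0.829
large_jar ['side'] [656.5 -48.1] 0.837
large_jar ['scene'] [654.8 -48.6] 0.954
large_bottle ['wrist', 'side', 'scene'] [474.1  63.9] 0.926
large_bottle ['wrist'] [474.1  65.8] 0.96
large_bottle ['side'] [475.4  63.7] 0.93
large_bottle ['scene'] [473.   62.8] 0.947
bottle_block ['side', 'scene'] [603.1 257.    9. ] 0.904
bottle_block ['side'] [604.5 254.8   6.6] 0.842
bottle_block ['scene'] [603.  258.1   9.8] 0.974
```

View pics/w4.png

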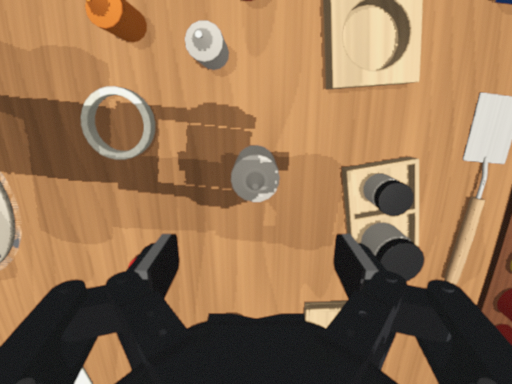

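Both jars stand in their bays, at (388,195) and (393,252). The large bottle is at (255,175), with clear space around it. Grasping it now.

{"name": "jog_arm", "arguments": {
  "series": "0.0025 -0.0025 0.1 0 0 0 1;0.0025 -0.0025 0.22 0 0 0 1;0.0025 -0.0025 0.33 0 0 0 1;0.0025 -0.0025 0.39 0 0 0 1;0.0025 -0.0025 0.412 0 0 0 1;0.0025 -0.0025 0.418 0 0 0 1;0.0025 -0.0025 0.418 0 0 0 1;0.0025 -0.0025 0.418 0 0 0 -1;0.0025 -0.0025 0.418 0 0 0 -1;0.0025 -0.0025 0.418 0 0 0 -1;0.0025 -0.0025 0.418 0 0 0 -1;0.0025 -0.0025 0.418 0 0 0 -1;0.0025 -0.0025 0.418 0 0 0 -1;0.0025 -0.0025 0.418 0 0 0 -1"
}}

```text
time_s: 20.42
eef_pos: [474.1, 64.8, 62.4]
ee_rot: [0.0, 0.707, 0.707, 0.0]
force: [-0.7, 0.2, 5.8]
grip_width: 0.595
grip_force: 40.6
```

```bash
python3 - <<'E'
from h import *
s=sense(); print(s["eef_pos"],s["ee_rot"],s["force"],s["grip_width"])
E
```

```text
[474.08350243  64.77174021  62.3937557 ] [3.43177718e-04 7.07085465e-01 7.07127963e-01 2.68056238e-04] [-0.66131918  0.23168089  5.8287763 ] 0.5952245516979389
```

{"name": "jog_arm", "arguments": {
  "series": "0 0 -0.06 0 0 0 -1;0 0 -0.17 0 0 0 -1;0 0 -0.29 0 0 0 -1;0 0 -0.325 0 0 0 -1;0.08 0.07 -0.325 0 0 0 -1;0.16 0.14 -0.325 0 0 0 -1;0.25 0.22 -0.325 0 0 0 -1;0.33 0.29 -0.325 0 0 0 -1;0.38 0.3325 -0.325 0 0 0 -1;0.38 0.3325 -0.325 0 0 0 -1;0.38 0.3325 -0.325 0 0 0 -1;0.38 0.3325 -0.325 0 0 0 -1"
}}

```text
time_s: 21.92
eef_pos: [606.5, 216.1, 191.7]
ee_rot: [-0.0, 0.707, 0.707, -0.0]
force: [0.2, -0.3, -0.4]
grip_width: 0.601
grip_force: 42.4
```

```bash
python3 - <<'E'
from look import *
C=run("w5",[("bottle_block",(603,258,.1),0),("large_bottle",(607,217),130)])
c=C["wrist"]; im=c["img"].copy()
a=np.linspace(0,2*np.pi,60)
for (x,y,r) in ((607.1,216.7,38),(598.5,304.3,31)):
    p=proj(c,np.c_[x+r*np.cos(a),y+r*np.sin(a),0*a+34])[:,::-1]
    cv2.polylines(im,[np.round(p*8).astype(np.int32)],True,(0,255,0),1,shift=3)
c["img"]=im; save(c,"w5o")
E
```

```text
tcp [606.5 216.1 191.7] grip 0.6 t 21.925
bottle_block ['side', 'scene'] [603.9 258.5   9.2] 0.945
bottle_block ['side'] [605.8 259.3   8.4] 0.946
bottle_block ['scene'] [603.3 258.3   8.3] 0.951
large_bottle ['side', 'scene'] [607.4 213.2] 0.746
large_bottle ['side'] [606.2 210.9] 0.79
large_bottle ['scene'] [607.1 211.9] 0.706
```

View pics/w5o.png

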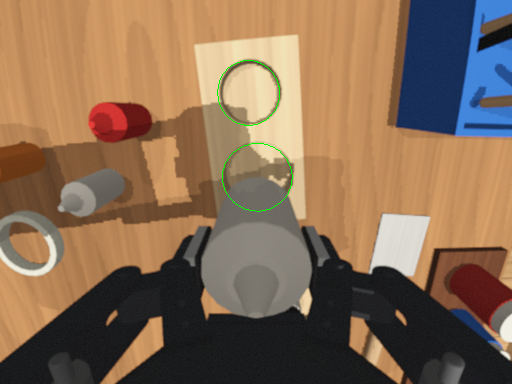

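The overlay of the fitted holes sits on the seen ones: small hole at (250,92), large at (257,177). Lowering the bottle.

{"name": "jog_arm", "arguments": {
  "series": "0.0015 0.0025 0.07 0 0 0 -1;0.0015 0.0025 0.16 0 0 0 -1;0.0015 0.0025 0.23 0 0 0 -1;0.0015 0.0025 0.28 0 0 0 -1;0.0015 0.0025 0.3 0 0 0 -1;0.0015 0.0025 0.309 0 0 0 -1;0.0015 0.0025 0.309 0 0 0 -1;0.0015 0.0025 0.309 0 0 0 -1;0.0015 0.0025 0.309 0 0 0 1;0.0015 0.0025 0.309 0 0 0 1;0.0015 0.0025 0.309 0 0 0 1;0.0015 0.0025 0.309 0 0 0 1;0.0015 0.0025 0.309 0 0 0 1;0.0015 0.0025 0.309 0 0 0 1"
}}

```text
time_s: 24.12
eef_pos: [607.8, 217.4, 68.1]
ee_rot: [-0.0, 0.707, 0.707, -0.0]
force: [-0.7, -0.7, -0.0]
grip_width: 1.002
grip_force: 0.0
```

{"name": "jog_arm", "arguments": {
  "series": "0 0 -0.05 0 0 0 1;0 0 -0.15 0 0 0 1;0 0 -0.28 0 0 0 1;0 0 -0.4 0 0 0 1;-0.01 -0.12 -0.4 0 0 0 1;-0.03 -0.27 -0.4 0 0 0 1;-0.04 -0.41 -0.4 0 0 0 1;-0.04 -0.4575 -0.4 0 0 0 1;-0.04 -0.4575 -0.4 0 0 0 1;-0.04 -0.4575 -0.4 0 0 0 1"
}}

```text
time_s: 25.38
eef_pos: [425.6, 201.4, 228.2]
ee_rot: [0.0, 0.707, 0.707, 0.0]
force: [0.4, -0.1, 0.4]
grip_width: 1.002
grip_force: 0.0
```

```bash
python3 - <<'E'
from look import *
C=run("w6",[("small_bottle",(424,200),0),("large_bottle",(607,217),6)])
E
```

```text
tcp [425.6 201.4 228.2] grip 1.0 t 25.375
small_bottle ['wrist', 'side', 'scene'] [423.9 200.5] 0.881
small_bottle ['wrist'] [423.3 202.4] 0.901
small_bottle ['side'] [425.4 201.1] 0.89
small_bottle ['scene'] [423.5 199.3] 0.904
large_bottle ['wrist', 'side', 'scene'] [609.3 217. ] 0.837
large_bottle ['wrist'] [608.3 217.7] 0.956
large_bottle ['side'] [614.9 225.8] 0.819
large_bottle ['scene'] [600.6 220.9] 0.773
```

View pics/w6.png

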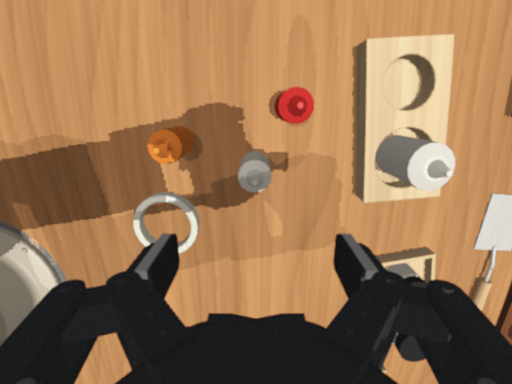

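The wrist view shows the large bottle upright in the large hole (415,162). The white small bottle at (255,168) is my target. Orange (170,145) and red (295,105) stay outside the finger path.

{"name": "jog_arm", "arguments": {
  "series": "0 -0.004 0.1 0 0 0 1;0 -0.004 0.24 0 0 0 1;0 -0.004 0.35 0 0 0 1;0 -0.004 0.41 0 0 0 1;0 -0.004 0.438 0 0 0 1;0 -0.004 0.4455 0 0 0 1;0 -0.004 0.4455 0 0 0 1;0 -0.004 0.4455 0 0 0 -1;0 -0.004 0.4455 0 0 0 -1;0 -0.004 0.4455 0 0 0 -1;0 -0.004 0.4455 0 0 0 -1;0 -0.004 0.4455 0 0 0 -1;0 -0.004 0.4455 0 0 0 -1;0 -0.004 0.4455 0 0 0 -1;0 -0.004 0.4455 0 0 0 -1;0 -0.004 0.4455 0 0 0 -1"
}}

```text
time_s: 27.82
eef_pos: [423.4, 201.4, 50.3]
ee_rot: [0.0, 0.707, 0.707, 0.0]
force: [-1.3, -1.1, 5.4]
grip_width: 0.432
grip_force: 39.8
```

{"name": "jog_arm", "arguments": {
  "series": "0 0 -0.06 0 0 0 -1;0 0 -0.17 0 0 0 -1;0 0 -0.29 0 0 0 -1;0 0 -0.35 0 0 0 -1;0.04 0.07 -0.35 0 0 0 -1;0.09 0.16 -0.35 0 0 0 -1;0.15 0.26 -0.35 0 0 0 -1;0.21 0.36 -0.35 0 0 0 -1;0.2575 0.439 -0.35 0 0 0 -1;0.2575 0.439 -0.35 0 0 0 -1;0.2575 0.439 -0.35 0 0 0 -1;0.2575 0.439 -0.35 0 0 0 -1"
}}

```text
time_s: 29.32
eef_pos: [598.3, 304.1, 190.3]
ee_rot: [0.0, 0.707, 0.707, -0.0]
force: [-1.3, 0.4, -0.1]
grip_width: 0.43
grip_force: 40.6
```

{"name": "jog_arm", "arguments": {
  "series": "0 0 0.07 0 0 0 -1;0 0 0.16 0 0 0 -1;0 0 0.25 0 0 0 -1;0 0 0.3 0 0 0 -1;0 0 0.325 0 0 0 -1;0 0 0.334 0 0 0 -1;0 0 0.334 0 0 0 -1;0 0 0.334 0 0 0 -1;0 0 0.334 0 0 0 1;0 0 0.334 0 0 0 1;0 0 0.334 0 0 0 1;0 0 0.334 0 0 0 1;0 0 0.334 0 0 0 1;0 0 0.334 0 0 0 1;0 0 0.2 0 0 0 1;0 0 0.05 0 0 0 1;0 0 -0.1 0 0 0 1;0 0 -0.15 0 0 0 1"
}}

```text
time_s: 31.58
eef_pos: [599.5, 304.7, 254.6]
ee_rot: [0.002, 0.707, 0.707, 0.003]
force: [0.4, -0.2, -1.5]
grip_width: 0.995
grip_force: 0.0
```

{"name": "jog_arm", "arguments": {
  "series": "-0.12 -0.043 0 0 0 0 1;-0.26 -0.094 0 0 0 0 1;-0.4 -0.145 0 0 0 0 1;-0.53 -0.192 0 0 0 0 1;-0.67 -0.243 0 0 0 0 1;-0.8 -0.29 0 0 0 0 1"
}}

```text
time_s: 32.33
eef_pos: [481.9, -17.3, 250.1]
ee_rot: [0.0, 0.707, 0.707, 0.0]
force: [1.4, 0.1, 0.4]
grip_width: 1.0
grip_force: 0.0
```

{"name": "jog_arm", "arguments": {
  "series": "-0.13 -0.05 0 0 0 0 1;-0.27 -0.1 0 0 0 0 1;-0.4 -0.15 0 0 0 0 1;-0.53 -0.2 0 0 0 0 1;-0.67 -0.25 0 0 0 0 1;-0.76 -0.29 0 0 0 0 1;-0.76 -0.29 0 0 0 0 1;-0.76 -0.29 0 0 0 0 1;-0.76 -0.29 0 0 0 0 1"
}}

```text
time_s: 33.45
eef_pos: [367.3, -318.7, 250.0]
ee_rot: [0.0, 0.707, 0.708, 0.0]
force: [0.7, 0.4, -0.1]
grip_width: 0.999
grip_force: 0.0
```

```bash
python3 - <<'E'
from look import *
C=run("w7",[("brush",(367,-319,.8),0),("brush_tray",(605,-264,.04),0),("small_bottle",(599,304),6),("large_bottle",(607,217),6),("saucer",(437,-211),0)])
print(sense()["joints"].round(2))
E
```

```text
tcp [ 367.3 -318.7  250. ] grip 1.0 t 33.45
brush ['wrist', 'side', 'scene'] [ 367.1 -317.3   80.7] 0.858
brush ['wrist'] [ 366.2 -317.3   81. ] 0.938
brush ['side'] [ 366.7 -319.    81.5] 0.872
brush ['scene'] [ 364.8 -319.2   78.3] 0.804
brush_tray ['wrist', 'side', 'scene'] [ 606.5 -262.8    3.2] 0.955
brush_tray ['wrist'] [ 606.9 -262.6    3.7] 0.979
brush_tray ['side'] [ 607.9 -263.4    2.6] 0.945
brush_tray ['scene'] [ 604.5 -264.2    4. ] 0.955
small_bottle ['scene'] [595.  308.1] 0.784
large_bottle ['scene'] [605.2 218.2] 0.874
saucer ['wrist', 'side', 'scene'] [ 437.1 -211.1] 0.802
saucer ['wrist'] [ 436.8 -211.1] 0.933
saucer ['side'] [ 440.7 -208.3] 0.743
saucer ['scene'] [ 427. -212.] 0.753
[-0.96  0.23  1.61 -0.    1.3  -0.96]
```

View pics/w7.png

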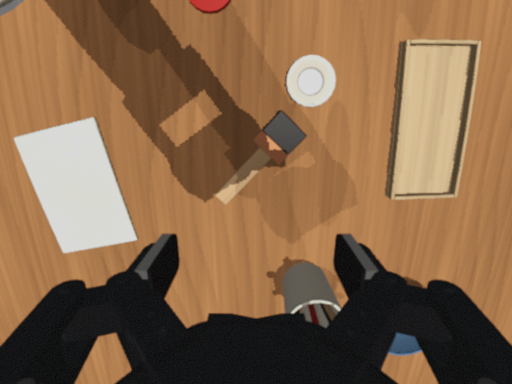

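The brush lies at (262,160) with its head up and right towards the saucer (311,80). The tray at (435,118) is empty, and the fits agree. Next I turn along the brush, pre-close and come down low.

{"name": "jog_arm", "arguments": {
  "series": "0.005 0.0025 0.1 0 0 0.1 0.5;0.005 0.0025 0.2 0 0 0.2 0.2;0.005 0.0025 0.3 0 0 0.3 -0.06;0.005 0.0025 0.38 0 0 0.4 -0.06;0.005 0.0025 0.44 0 0 0.484 -0.06;0.005 0.0025 0.475 0 0 0.484 -0.06;0.005 0.0025 0.475 0 0 0.484 -0.06;0.005 0.0025 0.475 0 0 0.484 -0.06"
}}

```text
time_s: 35.35
eef_pos: [368.1, -318.0, 60.8]
ee_rot: [0.001, 0.919, 0.395, 0.0]
force: [-0.3, 0.0, 0.5]
grip_width: 0.464
grip_force: 0.0
```

{"name": "jog_arm", "arguments": {
  "series": "0 0 0.03 0 0 0 -0.06;0 0 0.06 0 0 0 -0.06;0 0 0.075 0 0 0 -0.06;0 0 0.085 0 0 0 -0.06;0 0 0.09 0 0 0 -0.06;0 0 0.09 0 0 0 -0.06"
}}

```text
time_s: 36.1
eef_pos: [367.8, -317.6, 23.9]
ee_rot: [0.0, 0.919, 0.394, 0.0]
force: [0.7, 0.5, 0.5]
grip_width: 0.468
grip_force: 0.0
```

```bash
python3 - <<'E'
from look import *
C=run("w8",[("brush",(367,-319,.8),0)],("wrist",))
C=capture("scene"); save(C,"s8"); a=cv2.imread("pics/s8.png")[100:220,110:270]; b=cv2.imread("pics/w8.png")
cv2.imwrite("pics/m8.png",np.hstack([cv2.resize(a,(400,300),interpolation=2),cv2.resize(b,(400,300))]))
E
```

```text
tcp [ 367.8 -317.6   23.9] grip 0.47 t 36.1
```

View pics/m8.png

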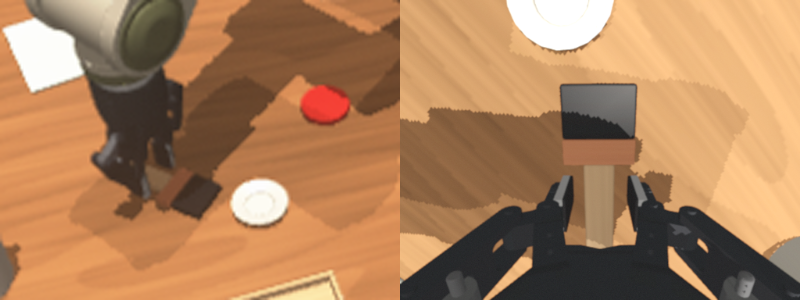

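The fingers straddle the handle at (600,205) and are aligned with it, with no contact force. Going 2 mm lower and closing.

{"name": "jog_arm", "arguments": {
  "series": "0 0 0.005 0 0 0 -0.06;0 0 0.005 0 0 0 -0.3;0 0 0.005 0 0 0 -1;0 0 0.005 0 0 0 -1;0 0 0.005 0 0 0 -1;0 0 0.005 0 0 0 -1;0 0 0.005 0 0 0 -1;0 0 0.005 0 0 0 -1;0 0 0.005 0 0 0 -1",
  "grip_force": 40
}}

```text
time_s: 37.38
eef_pos: [367.9, -317.7, 22.0]
ee_rot: [0.0, 0.919, 0.394, 0.0]
force: [0.3, -0.4, 5.4]
grip_width: 0.247
grip_force: 39.8
```

{"name": "jog_arm", "arguments": {
  "series": "0 0 -0.02 0 0 0 -1;0 0 -0.06 0 0 0 -1;0 0 -0.14 0 0 0 -1;0 0 -0.24 0 0 0 -1;0 0 -0.3 0 0 0 -1;0 0 -0.3 0 0 0 -1;0 0 -0.3 0 0 0 -1"
}}

```text
time_s: 38.25
eef_pos: [367.5, -317.2, 141.3]
ee_rot: [-0.001, 0.919, 0.394, -0.0]
force: [0.3, -0.6, -0.3]
grip_width: 0.238
grip_force: 39.3
```

```bash
python3 - <<'E'
from look import *
from scipy.spatial.transform import Rotation as Ro
C=run("w9",[("brush",(368,-317,.81),118),("brush_tray",(606,-263,.035),0)])
s=sense(); q=s["ee_rot"]; R=Ro.from_quat([q[1],q[2],q[3],q[0]]).as_matrix()
print(R.round(3))
d=np.array([606.3,-263,0])-[*s["eef_pos"][:2],0]; print((R.T@d/400).round(4))
E
```

```text
tcp [ 367.5 -317.2  141.3] grip 0.24 t 38.25
brush ['side', 'scene'] [ 364.2 -318.6   84. ] 0.511
brush ['side'] [ 365.  -319.    84.8] 0.429
brush ['scene'] [ 363.1 -318.8   81.4] 0.601
brush_tray ['side', 'scene'] [ 606.2 -263.9    3.2] 0.965
brush_tray ['side'] [ 607.4 -263.     2.1] 0.971
brush_tray ['scene'] [ 605.6 -264.5    3.2] 0.972
[[ 0.689  0.725 -0.   ]
 [ 0.725 -0.689  0.   ]
 [ 0.    -0.    -1.   ]]
[ 5.098e-01  3.381e-01 -1.000e-04]
```

View pics/w9.png

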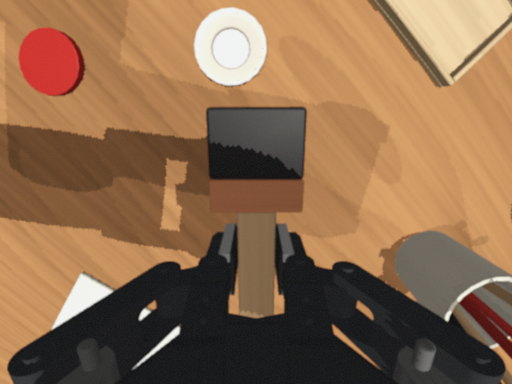

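The brush is held straight and level, with its head at (257,160). Moving over the tray and turning it along the tray's length.

{"name": "jog_arm", "arguments": {
  "series": "0.06 0.04 0 0 0 -0.06 -1;0.14 0.095 0 0 0 -0.15 -1;0.23 0.15 0 0 0 -0.25 -1;0.32 0.21 0 0 0 -0.35 -1;0.41 0.27 0 0 0 -0.44 -1;0.48 0.318 0 0 0 -0.504 -1;0.51 0.338 0 0 0 -0.504 -1;0.51 0.338 0 0 0 -0.504 -1;0.51 0.338 0 0 0 -0.504 -1;0.51 0.338 0 0 0 -0.504 -1"
}}

```text
time_s: 39.95
eef_pos: [605.8, -263.3, 142.1]
ee_rot: [-0.0, 0.696, 0.718, -0.0]
force: [0.6, -0.6, -0.9]
grip_width: 0.246
grip_force: 39.3
```

```bash
python3 - <<'E'
from look import *
C=run("w10",[("brush",(606,-263,1.6),118),("brush_tray",(606,-263,.035),0)])
print(sense()["ee_rot"])
E
```

```text
tcp [ 605.8 -263.3  142.1] grip 0.25 t 39.95
brush ['side', 'scene'] [ 604.3 -265.2  160.2] 0.602
brush ['side'] [ 609.  -262.9  160.6] 0.42
brush ['scene'] [ 603.6 -264.9  159.5] 0.805
brush_tray ['side', 'scene'] [ 606.7 -264.     3.2] 0.95
brush_tray ['side'] [ 607.5 -262.5    3. ] 0.949
brush_tray ['scene'] [ 605.5 -265.3    3.7] 0.963
[ 5.81264542e-07  6.95910459e-01  7.18128563e-01 -1.91776510e-05]
```

View pics/w10.png

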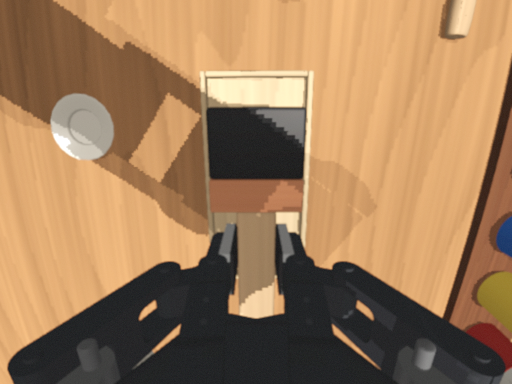

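The brush is centred over the tray and parallel with its walls (head at (257,145), walls at 207 and 307). I'll lower it and open only part way, to stay between the walls.

{"name": "jog_arm", "arguments": {
  "series": "0 0 0.06 0 0 0 -1;0 0 0.14 0 0 0 -1;0 0 0.21 0 0 0 -1;0 0 0.25 0 0 0 -1;0 0 0.27 0 0 0 -1;0 0 0.28 0 0 0 -1;0 0 0.287 0 0 0 -1;0 0 0.287 0 0 0 -1;0 0 0.287 0 0 0 -1;0 0 0.287 0 0 0 -0.06;0 0 0.287 0 0 0 -0.06;0 0 0.287 0 0 0 -0.06;0 0 0.287 0 0 0 -0.06;0 0 0.27 0 0 0 -0.06;0 0 0.22 0 0 0 -0.06;0 0 0.12 0 0 0 -0.06;0 0 0 0 0 0 -0.06;0 0 -0.15 0 0 0 -0.06;0 0 -0.25 0 0 0 -0.06;0 0 -0.25 0 0 0 -0.06"
}}

```text
time_s: 42.9
eef_pos: [607.1, -263.4, 247.3]
ee_rot: [0.004, 0.696, 0.718, 0.001]
force: [-0.4, -0.7, -0.3]
grip_width: 0.469
grip_force: 0.0
```

{"name": "jog_arm", "arguments": {
  "series": "0.12 -0.06 0 0 0 0 -0.06;0.24 -0.12 0 0 0 0 -0.06;0.36 -0.18 0 0 0 0 -0.06;0.48 -0.24 0 0 0 0 -0.06;0.58 -0.3 0 0 0 0 -0.06;0.58 -0.3 0 0 0 0 -0.06;0.58 -0.3 0 0 0 0 -0.06;0.58 -0.3 0 0 0 0 -0.06"
}}

```text
time_s: 43.9
eef_pos: [479.5, -35.6, 241.7]
ee_rot: [-0.0, 0.696, 0.718, -0.0]
force: [-0.4, -0.8, -0.6]
grip_width: 0.472
grip_force: 0.0
```

```bash
python3 - <<'E'
from look import *
C=run("f",[("brush",(606,-264,1.6),5),("small_bottle",(599,304),6),("large_bottle",(607,217),6),("small_jar",(644,31),5),("large_jar",(657,-46),5),("brush_mug",(447,-517),0)],("scene","side"))
a=cv2.imread("pics/f.png")[100:300,60:460]; cv2.imwrite("pics/fc.png",cv2.resize(a,None,fx=2,fy=2,interpolation=2))
E
```

```text
tcp [479.5 -35.6 241.7] grip 0.47 t 43.9
brush ['scene', 'side'] [ 606.  -264.   162.3] 0.887
brush ['scene'] [ 606.1 -266.2  163.5] 0.885
brush ['side'] [ 606.8 -262.8  160.7] 0.918
large_bottle ['scene', 'side'] [609. 214.] 0.446
large_bottle ['scene'] [604.6 218.6] 0.86
large_bottle ['side'] [587.2 153. ] 0.166
small_jar ['scene', 'side'] [644.   30.9] 0.849
small_jar ['scene'] [643.3  31.2] 0.907
small_jar ['side'] [644.9  32.1] 0.796
large_jar ['scene', 'side'] [657.1 -47.8] 0.94
large_jar ['scene'] [656.2 -48.4] 0.94
large_jar ['side'] [657.9 -47.7] 0.947
brush_mug ['scene', 'side'] [ 450.7 -514.3] 0.687
brush_mug ['scene'] [ 436.  -521.2] 0.701
brush_mug ['side'] [ 453.5 -513.1] 0.779
```

View pics/fc.png

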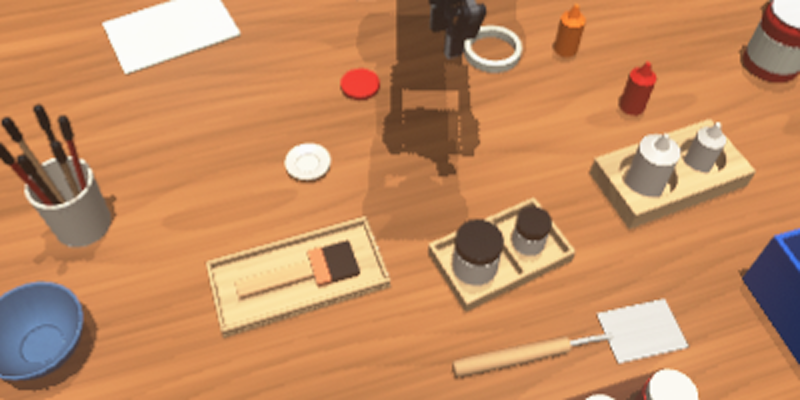

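The final picture shows both jars upright in their bays at (478,250) and (532,230), and both bottles upright in their holes at (655,165) and (706,148). The brush lies flat inside its tray at (300,270), and the mug is unmoved at (70,200).

```bash
python3 -c "
from rig import finish_job; print(finish_job())"
```

```text
the job is handed in; nothing more can be done
None
```

I placed both jars, both bottles and the brush in their places, in the order asked, left the mug standing where it was, and handed the job in at about 44 s; no verdict came back.

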